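# Reset the coffee grinder's grind ring

## Robot

A 6-joint arm with a two-finger parallel gripper is mounted at the origin on the work surface. World frame = base frame: x ahead of the robot, y to its left, z up, the work surface at z = 0. Lengths are in mm, angles in degrees, forces in N, time in s.
With the tool pointing down it reaches from about 300 to 850 mm from the base axis. Payload 4.2 kg.
Tool frame: the origin (TCP) lies between the finger pads, 19 mm behind the fingertips; this is the grasp point; z points along the fingers, y is the line along which they close (so a half turn about z gives the same grasp; the last joint's range is limited). The gripper opens to 91 mm and grips with 3 to 60 N. Pads are 32 mm wide; open, the fingers measure 118 mm over their backs; the gripper's body (76 mm by 178 mm) begins 60 mm behind the grasp point.
Start: joints at [-75.401, 18.312, 89.639, -0, 72.044, -1.146], TCP at [156.031, -553.44, 232.776] pointing down, gripper open.
Joint ranges: [-177.97, 177.97], [-48.28, 115.42], [12.27, 149.76], [-77.06, 257.06], [2.81, 150.46], [-146.56, 146.56]. Speed limits (degrees/s): [147.25, 147.25, 180, 180, 180, 180].

## Interface

Orientations are given as [roll, pitch, yaw] about the fixed x, y, z axes, in that order (R = Rz(yaw) Ry(pitch) Rx(roll)).
In Python, from workcell import state, grab_frame, job_done, masks_of, landmark_of gives the robot as it stands. The module is installed in compiled form; this text tells all that it offers.
- The arm moves only by the tool move_arm, never from a script. Its argument "plan" is a list of rows, each an object of numbers: "x", "y", "z": the shift along the tool's x, y, z in mm; "rx", "ry", "rz": the turn, a rotation vector about the tool's x, y, z in rad. A call has 1 to 10 rows; each row shifts and turns the commanded pose from where the row before left it, along the tool's axes as they then stand; what a row does not reach is not made up. A row lasts 1/10 s, in which the tool goes at most 50 mm and 8.59 degrees, less where a joint would pass 70% of its speed; a pose out of reach is approached as far as the arm can. A call is refused whole if a number of a shift passes 50 or a number of a turn 0.15, either way. A call with a gripper value outside its range is refused whole. "grip" is the opening, from 0 (shut) to 1 (fully open), set as the call begins (left out, the last holds). The fingers move at their own pace and stop on an object; "squeeze" is the grip in N (left out, the last holds). Time passes only in rows, so rows that do not move let the fingers close. It gives the time, the measured TCP pose, the force, the opening and the grip force at its end, in the units of the state.
- state(): the state, without advancing time (a new reading comes with each control period).
- grab_frame(name): name is "scene" or "top" or "wrist"; returns a dict with "img" (400x640x3 uint8, red, green, blue), "z_map" (400x640 float32, mm along the optical axis (not along the pixel's ray), 0 where there is no reading), "fx", "fy", "cx", "cy" (pixels), "rvec" (rotation vector, rad) and "tvec" (3), from world to camera coordinates, as OpenCV has them. Camera axes: x right, y down, z forward; pixel columns grow to the right and rows downward; lengths in mm; the calibration is good to about 2 mm. A picture is of the moment at which its call begins.
- job_done(): hands the job in; it is judged then, once.
Trained networks look in the newest picture that a camera, given by its name, has taken for a name from the list of things; names that differ only in an ending like _2 or _b are one class to them, and where a whole thing is asked for, a point or a joint stands for the part that bears it (a point fixed in the world has none). Each returns a list of dicts, best first, with "p" (0 to 1); they miss things now and then, are a little off and sometimes report something else, mostly with a low value. They report only what shows in the picture. A call takes as long as a camera call.
- masks_of(camera, label): "pixels" (400x640 bool, what is visible of it) and "box" ([centre column, centre row, width, height] in pixels, round what is visible of it).
- landmark_of(camera, label): "point" ([column, row] in pixels: a listed point, or the origin of a listed thing).
The state is a dict: "time_s": time; "qpos": joint angles; "qvel": joint speeds; "effort": joint torques, N m; "ee_pos": TCP position; "ee_rot": TCP orientation; "force": force on the tool from outside, world axes, zero at the start; "torque": the same for the moment, N m; "gripper_width": finger opening in mm; "gripper_force": force on a finger pad.
Only numpy, scipy, OpenCV 4.12 (cv2) and the standard library are available. Lean on these libraries where they do the work, as an engineer would, in place of code of your own. Each camera call takes 0.05 s, during which the arm holds its last target. There are 200 camera calls.

## Task

On the black coffee grinder with the brass ring, turn the adjustment ring clockwise (seen from above) until the burrs touch at its stop, then back it off anticlockwise by two clicks (one click is one dot on the scale) and let go. Leave the white grinder's ring as it is set and do not shift the red kettle.

Things in the scene. Friction and masses are not known exactly. Their poses are not given: they have to be found in the camera images.
- coffee_ring (a joint): adjustment ring of the black coffee grinder, rad. 0 = hard stop, burrs touching (white pointer over the red dot); grows anticlockwise seen from above, to 1.7. One click = one scale dot = 30 degrees (0.524): two clicks off is 1.047. Clicks are marked by dots only, not felt. Light friction (0.06 N m), stays where left. Starts between 0.4 and 1.3
- coffee_grip (a point): on the axis of the black grinder's ring, turning with it: z up, x along the finger bar to its white pointer end. Black bar 56 (x) by 14 (y) by 26 tall stands on the flat top of the brass ring (72 wide); point 22 above that top, 4 below the bar's top: TCP here, tool down, closing along y, grips the bar clear of the ring. Black body, 96 wide foot, stands fixed. Point is 171 above the table
- spice_tip (a point): pointer end of the ring's bar on the other grinder, to be left alone: same shape and size, fixed too, but white porcelain with steel ring, white bar and black pointer mark. Point is 28 mm from that ring's axis, 171 above the table; x outward along the bar. The grinders' axes are 150 to 220 mm apart on the black tray (rim 28 high), in either order
- kettle: loose matte red kettle on its black base, up to 1 kg, 148 mm wide, 206 tall; origin at the centre of its underside, z up, handle towards its own +y, reaching 121 mm from the axis. At the left end of the tray, its axis 170 mm or more from any grinder's axis. Also on the tray, low: white cup on saucer (64 tall) and steel sugar tongs

How it is judged (in metres and radians):
On the way:
1. the coffee grinder's ring is turned clockwise until the burrs touch (within 10 degrees of the stop) (value of joint coffee_ring below 0.17 rad), for 0.2 s.
At the end, for the whole second after the job is handed in: The coffee grinder's ring rests two clicks (60 degrees, within 11 degrees) anticlockwise of touching; the white grinder's ring is as it was (pointer tip within 8 mm) and the kettle stands within 30 mm of where it was (value of joint coffee_ring between 0.847 and 1.247 rad and velocity of joint coffee_ring between -0.05 and 0.05 rad/s and distance of spice_tip from where it was at the start of the episode below 0.008 m and distance of kettle from where it was at the start of the episode below 0.03 m).
It fails at once if the white grinder's ring is turned (pointer tip moved more than 8 mm) (distance of spice_tip from where it was at the start of the episode above 0.008 m).
It fails at once if the kettle is shifted more than 30 mm or tipped (distance of kettle from where it was at the start of the episode above 0.03 m or angle between kettle's own z axis and vertical above 0.3 rad).
It also fails if it takes over 32 s, if anything falls off the work surface, if the arm or the gripper's body presses on something with over 40 N, if the wrist force passes 120 N, or if a joint passes its speed limit or range.

## Working session

There is one attempt and no reset: what is moved stays moved. The work goes in short steps, Python scripts to look and compute and a tool call to move; the robot and the scene stay as the last step left them, time stands still between calls to the robot, and variables do not carry over. Pictures are saved under pics/ and viewed, at most 10 in all, crops included, and the job is handed in when it is done.

Besides the shell and the picture viewer there is one more tool, called after "Request:" by a JSON object that holds its "op" and its "data", one argument or row to a line. move_arm: Moves the arm, as the interface text tells. Its arguments: {"type":"object","properties":{"plan":{"type":"array","items":{"type":"object","properties":{"x":{"type":"number"},"y":{"type":"number"},"z":{"type":"number"},"rx":{"type":"number"},"ry":{"type":"number"},"rz":{"type":"number"}}}},"grip":{"type":"number"},"squeeze":{"type":"number"}},"required":["plan"]}

```bash
mkdir -p pics
cat > h.py <<'E'
import numpy as np, cv2
from workcell import *
from scipy.spatial.transform import Rotation as Ro
def cam(f):
    return Ro.from_rotvec(np.array(f["rvec"]).ravel()).as_matrix(), np.array(f["tvec"]).ravel()
def at_z(f,p,z):
    R,t=cam(f); d=R.T@np.array([(p[0]-f["cx"])/f["fx"],(p[1]-f["cy"])/f["fy"],1]); o=-R.T@t
    return o+d*(z-o[2])/d[2]
def cloud(f,m):
    v,u=np.nonzero(m&(f["z_map"]>0)); z=f["z_map"][v,u]
    R,t=cam(f); P=np.c_[(u-f["cx"])/f["fx"]*z,(v-f["cy"])/f["fy"]*z,z]
    return (P-t)@R
E
python3 - <<'E'
from h import *
np.set_printoptions(suppress=True,precision=1)
ims=[]
for c in ["top","scene"]:
    f=grab_frame(c); im=f["img"][:,:,::-1].copy()
    for l,z in [("coffee_grip",171),("spice_tip",171),("kettle",0)]:
        for d in landmark_of(c,l)[:2]:
            print(c,l,d["p"],np.array(d["point"]),at_z(f,d["point"],z))
        for d in masks_of(c,l)[:2]:
            P=cloud(f,d["pixels"]); print("  mask",d["p"],d["box"],np.percentile(P,[2,50,98],axis=0).ravel() if len(P) else 0)
    cv2.imwrite(f"pics/{c}0.png",im)
print(state())
E
```

```text
top coffee_grip 0.86 [365.4 228.2] [542.4  -5.1 171. ]
  mask 0.93 [363.1, 231.2, 40.3, 41.3] [507.6 -32.1 129.6 538.7   0.4 149.2 575.9  31.8 176.5]
top spice_tip 0.81 [444.4 220.7] [ 554.5 -153.2  171. ]
top spice_tip 0.66 [363.9 227.3] [544.2  -2.4 171. ]
  mask 0.96 [448.9, 236.4, 40.9, 41.7] [ 496.8 -199.8  137.1  528.3 -163.   149.2  562.7 -134.3  176.2]
top kettle 0.77 [273.5 187.3] [661.6 183.6   0. ]
  mask 0.57 [258.6, 182.6, 92.8, 80.4] [583.7 117.1  22.9 634.1 180.2 182.8 701.7 279.5 212. ]
scene coffee_grip 0.88 [277.  159.3] [540.3  -7.  171. ]
  mask 0.97 [277.4, 172.2, 39.2, 30.3] [517.8 -34.2 131.6 547.6   6.1 149.3 575.1  34.5 175.9]
scene spice_tip 0.66 [215.4 148.2] [ 545.1 -146.9  171. ]
  mask 0.81 [212.4, 149.8, 32.6, 33.6] [ 235.3 -368.     0.4  543.5 -157.1  148.7  564.2 -132.7  175.7]
scene kettle 0.59 [349.2 280.1] [638.2 184.4   0. ]
  mask 0.88 [364.2, 250.6, 105.9, 128.5] [629.7 126.3  17.2 700.  201.7 132.1 722.1 285.3 201.6]
{'time_s': 0.7, 'qpos': array([-75.4,  18.3,  89.6,  -0. ,  72. ,  -1.1]), 'qvel': array([-0. ,  0.1, -0. ,  0. ,  0. , -0.1]), 'effort': array([  0. , -41.2, -23.2,   0.1,   0. ,   0. ]), 'ee_pos': array([ 156. , -553.4,  232.8]), 'ee_rot': array([180. ,   0. ,  15.7]), 'force': array([-0. ,  0.3,  0.2]), 'torque': array([ 0.,  0., -0.]), 'gripper_force': 0.0, 'gripper_width': 90.95679364916958}
```

Run:
```python
import cv2
a=cv2.imread("pics/top0.png")[130:290,200:500]
cv2.imwrite("pics/top0c.png",cv2.resize(a,(800,427),interpolation=cv2.INTER_CUBIC))
from h import *
f=grab_frame("top"); m=np.zeros((400,640),bool); m[190:280,330:490]=1
P=cloud(f,m); P=P[(P[:,2]>165)&(P[:,2]<185)]
for s in (P[:,1]>-80,P[:,1]<-80):
    Q=P[s]; r=cv2.minAreaRect(Q[:,:2].astype(np.float32)); print(len(Q),r,Q.mean(0))
```

```text
238 ((541.6810913085938, -0.8507938385009766), (14.26684856414795, 56.10322570800781), 5.506284713745117) [ 5.41374356e+02 -3.94712115e-01  1.74491504e+02]
273 ((531.22021484375, -168.7277374267578), (56.30474090576172, 15.494970321655273), 39.70933151245117) [ 530.62853712 -167.37335662  173.81661098]
```

View pics/top0c.png

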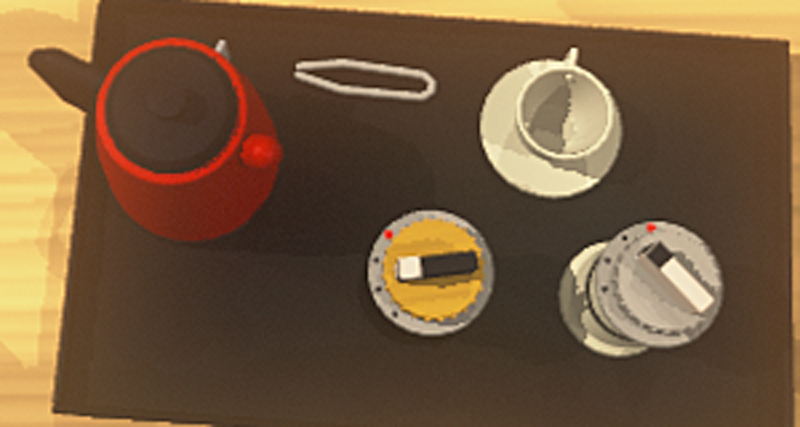

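The top view shows the black and brass grinder at crop (431,270). Its white pointer end is to the left, towards world +y, and the red dot is at (389,234). The white grinder is at right (660,285) and the kettle at upper left. The bar axis is at about (541.6,-0.8), yaw about 95.5°, and the stop is at about 49°.

Request:
{"op": "move_arm", "data": {
  "plan": [
    {"x": 34.7,"y": -28.5},
    {"x": 34.7,"y": -28.5},
    {"x": 34.7,"y": -28.5},
    {"x": 34.7,"y": -28.5},
    {"x": 34.7,"y": -28.5},
    {"x": 34.7,"y": -28.5},
    {"x": 34.7,"y": -28.5},
    {"x": 34.7,"y": -28.5},
    {"x": 34.7,"y": -28.5},
    {"x": 34.7,"y": -28.5}
  ],
  "grip": 1
}}

```text
schema error: expected keys x, y, z, rx, ry, rz
```

Request:
{"op": "move_arm", "data": {
  "plan": [
    {"x": 34.7,"y": -28.5},
    {"x": 34.7,"y": -28.5},
    {"x": 34.7,"y": -28.5},
    {"x": 34.7,"y": -28.5},
    {"x": 34.7,"y": -28.5},
    {"rz": -0.139},
    {"rz": -0.139},
    {"rz": -0.139},
    {"rz": -0.139},
    {"rz": -0.139}
  ]
}}

```text
schema error: expected keys x, y, z, rx, ry, rz
```

Request:
{"op": "move_arm", "data": {
  "plan": [
    {"rz": -0.139},
    {"rz": -0.139},
    {"rz": -0.139},
    {"rz": -0.139},
    {"rz": -0.139},
    {},
    {}
  ]
}}

```text
schema error: expected keys x, y, z, rx, ry, rz
```

Run:
```python
from h import *
f=grab_frame("wrist"); cv2.imwrite("pics/w1.png",f["img"][:,:,::-1])
s=state(); print(s["time_s"],s["ee_pos"],s["ee_rot"],s["qpos"])
for d in landmark_of("wrist","coffee_grip")[:2]: print(d["p"],d["point"],at_z(f,d["point"],171))
P=cloud(f,np.ones((400,640),bool)); k=(abs(P[:,2]-175)<6)&(np.hypot(P[:,0]-541,P[:,1])<36)
if k.sum()>5: print(k.sum(),cv2.minAreaRect(P[k,:2].astype(np.float32)))
# red dot
h=cv2.cvtColor(f["img"],cv2.COLOR_RGB2HSV); m=((h[...,0]<8)|(h[...,0]>172))&(h[...,1]>170)&(h[...,2]>90)
n,l,st,c=cv2.connectedComponentsWithStats(m.astype(np.uint8))
for i in range(1,n):
    if st[i,4]>5:
        q=np.median(cloud(f,l==i),axis=0); print(c[i],st[i,4],q,np.degrees(np.arctan2(q[1]+.8,q[0]-541.6)))
```

```text
0.8 [ 156.03108    -553.44722122  232.81459567] [ 1.79989826e+02 -1.73296532e-03  1.57429190e+01] [-7.54025001e+01  1.83085863e+01  8.96382017e+01  2.03513813e-03
  7.20430743e+01 -1.14604612e+00]
```

View pics/w1.png

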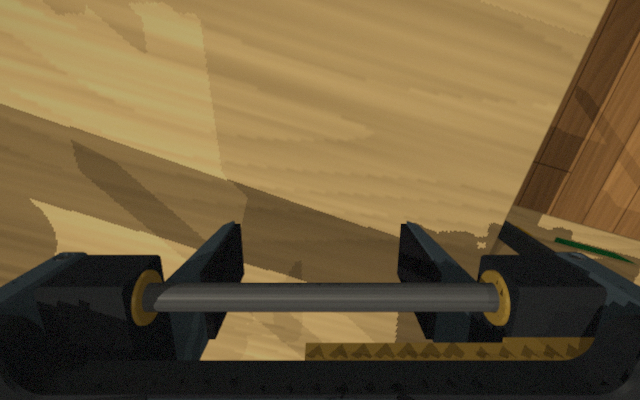

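The rows were refused because each one needs all six keys, so the arm has not moved. The wrist picture shows only the table between the fingers. I'm resending with full rows.

Request:
{"op": "move_arm", "data": {
  "plan": [
    {"x": 34.7,"y": -28.5,"z": 0,"rx": 0,"ry": 0,"rz": 0},
    {"x": 34.7,"y": -28.5,"z": 0,"rx": 0,"ry": 0,"rz": 0},
    {"x": 34.7,"y": -28.5,"z": 0,"rx": 0,"ry": 0,"rz": 0},
    {"x": 34.7,"y": -28.5,"z": 0,"rx": 0,"ry": 0,"rz": 0},
    {"x": 34.7,"y": -28.5,"z": 0,"rx": 0,"ry": 0,"rz": 0},
    {"x": 34.7,"y": -28.5,"z": 0,"rx": 0,"ry": 0,"rz": 0},
    {"x": 34.7,"y": -28.5,"z": 0,"rx": 0,"ry": 0,"rz": 0},
    {"x": 34.7,"y": -28.5,"z": 0,"rx": 0,"ry": 0,"rz": 0},
    {"x": 34.7,"y": -28.5,"z": 0,"rx": 0,"ry": 0,"rz": 0},
    {"x": 34.7,"y": -28.5,"z": 0,"rx": 0,"ry": 0,"rz": 0}
  ],
  "grip": 1
}}

```text
time_s: 1.85
ee_pos: [413.5, -183.3, 233.1]
ee_rot: [180.0, -0.0, 15.7]
force: [0.9, -1.1, 0.0]
gripper_width: 91.6
gripper_force: 0.0
```

Request:
{"op": "move_arm", "data": {
  "plan": [
    {"x": 34.7,"y": -28.5,"z": 0,"rx": 0,"ry": 0,"rz": 0},
    {"x": 34.7,"y": -28.5,"z": 0,"rx": 0,"ry": 0,"rz": 0},
    {"x": 34.7,"y": -28.5,"z": 0,"rx": 0,"ry": 0,"rz": 0},
    {"x": 34.7,"y": -28.5,"z": 0,"rx": 0,"ry": 0,"rz": 0},
    {"x": 34.7,"y": -28.5,"z": 0,"rx": 0,"ry": 0,"rz": 0},
    {"x": 0,"y": 0,"z": 0,"rx": 0,"ry": 0,"rz": -0.139},
    {"x": 0,"y": 0,"z": 0,"rx": 0,"ry": 0,"rz": -0.139},
    {"x": 0,"y": 0,"z": 0,"rx": 0,"ry": 0,"rz": -0.139},
    {"x": 0,"y": 0,"z": 0,"rx": 0,"ry": 0,"rz": -0.139},
    {"x": 0,"y": 0,"z": 0,"rx": 0,"ry": 0,"rz": -0.139}
  ]
}}

```text
time_s: 2.85
ee_pos: [541.0, -0.6, 232.7]
ee_rot: [180.0, 0.0, 55.9]
force: [-0.6, 0.5, 0.8]
gripper_width: 91.0
gripper_force: 0.0
```

Request:
{"op": "move_arm", "data": {
  "plan": [
    {"x": 0,"y": 0,"z": 0,"rx": 0,"ry": 0,"rz": -0.139},
    {"x": 0,"y": 0,"z": 0,"rx": 0,"ry": 0,"rz": -0.139},
    {"x": 0,"y": 0,"z": 0,"rx": 0,"ry": 0,"rz": -0.139},
    {"x": 0,"y": 0,"z": 0,"rx": 0,"ry": 0,"rz": -0.139},
    {"x": 0,"y": 0,"z": 0,"rx": 0,"ry": 0,"rz": -0.139},
    {"x": 0,"y": 0,"z": 0,"rx": 0,"ry": 0,"rz": 0},
    {"x": 0,"y": 0,"z": 0,"rx": 0,"ry": 0,"rz": 0}
  ]
}}

```text
time_s: 3.55
ee_pos: [541.0, -0.7, 232.8]
ee_rot: [180.0, 0.0, 95.2]
force: [-0.3, -0.6, -0.9]
gripper_width: 91.6
gripper_force: 0.0
```

```bash
cat > look.py <<'E'
from h import *
import sys
f=grab_frame("wrist"); cv2.imwrite(f"pics/{sys.argv[1]}.png",f["img"][:,:,::-1])
s=state(); print(s["time_s"],s["ee_pos"],s["ee_rot"],s["qpos"])
for d in landmark_of("wrist","coffee_grip")[:2]: print(d["p"],d["point"],at_z(f,d["point"],171))
P=cloud(f,np.ones((400,640),bool)); k=(abs(P[:,2]-175)<6)&(np.hypot(P[:,0]-541,P[:,1])<36)
if k.sum()>5: print(k.sum(),cv2.minAreaRect(P[k,:2].astype(np.float32)))
h=cv2.cvtColor(f["img"],cv2.COLOR_RGB2HSV); m=((h[...,0]<8)|(h[...,0]>172))&(h[...,1]>170)&(h[...,2]>90)
n,l,st,c=cv2.connectedComponentsWithStats(m.astype(np.uint8))
for i in range(1,n):
    if st[i,4]>5:
        q=np.median(cloud(f,l==i),axis=0); print(c[i],st[i,4],q,np.degrees(np.arctan2(q[1]+.8,q[0]-541.6)))
E
python3 look.py w2
```

```text
3.6 [541.02977144  -0.75612265 232.76639713] [1.79993723e+02 5.78566586e-03 9.52464339e+01] [-1.29508206e+00  1.52484584e+01  9.40558024e+01 -5.33298412e-03
  7.06888444e+01 -6.53975293e+00]
0.66 [323.2, 223.5] [543.40634188  -0.77429945 171.        ]
1505 ((540.6105346679688, -1.0959014892578125), (13.898807525634766, 56.61983108520508), 5.599228858947754)
[378.33333333   2.22222222] 9 [580.30641643 177.13898961  39.89906427] 77.72783886969037
[543.15635359  16.93535912] 1810 [653.7416301  137.88226067 183.17010229] 51.040208238286226
[476.25892857  44.05357143] 1792 [619.33437947 121.13582366 185.04540215] 57.48239186600624
[430.85530547  38.75241158] 311 [611.61177011 133.62327986 122.4476885 ] 62.488116339998136
[423.49726776  61.13989071] 1830 [620.39573431 123.37197619  75.89702585] 57.602038835876776
[514.82352941  40.23529412] 17 [648.66059709 128.42379566 169.95005267] 50.35859816331303
[468.57142857  77.42857143] 7 [667.85044794 116.03022033  68.56404603] 42.780698351104775
[357.         173.13953488] 43 [568.4379625   29.64432477 130.6730809 ] 48.602457079875585
```

View pics/w2.png

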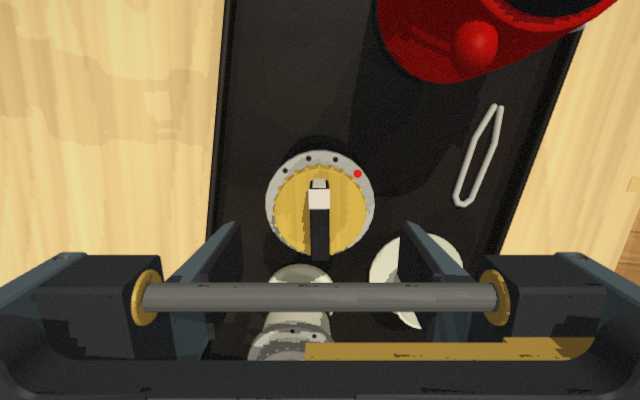

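The wrist picture shows the bar (318,220) centred between the fingers and the red dot at (357,173), a yaw of 48.6°. The ring therefore starts at about 0.82 rad. I'll descend and grip.

Request:
{"op": "move_arm", "data": {
  "plan": [
    {"x": 0,"y": 0,"z": 15,"rx": 0,"ry": 0,"rz": 0},
    {"x": 0,"y": 0,"z": 15,"rx": 0,"ry": 0,"rz": 0},
    {"x": 0,"y": 0,"z": 15,"rx": 0,"ry": 0,"rz": 0},
    {"x": 0,"y": 0,"z": 10,"rx": 0,"ry": 0,"rz": 0},
    {"x": 0,"y": 0,"z": 5,"rx": 0,"ry": 0,"rz": 0},
    {"x": 0,"y": 0,"z": 0,"rx": 0,"ry": 0,"rz": 0},
    {"x": 0,"y": 0,"z": 0,"rx": 0,"ry": 0,"rz": 0}
  ]
}}

```text
time_s: 4.35
ee_pos: [541.4, -0.8, 173.3]
ee_rot: [179.9, 0.0, 95.4]
force: [0.1, 0.3, 0.3]
gripper_width: 91.0
gripper_force: 0.0
```

Request:
{"op": "move_arm", "data": {
  "plan": [
    {"x": 0,"y": 0,"z": 0,"rx": 0,"ry": 0,"rz": 0},
    {"x": 0,"y": 0,"z": 0,"rx": 0,"ry": 0,"rz": 0},
    {"x": 0,"y": 0,"z": 0,"rx": 0,"ry": 0,"rz": 0},
    {"x": 0,"y": 0,"z": 0,"rx": 0,"ry": 0,"rz": 0},
    {"x": 0,"y": 0,"z": 0,"rx": 0,"ry": 0,"rz": 0},
    {"x": 0,"y": 0,"z": 0,"rx": 0,"ry": 0,"rz": 0},
    {"x": 0,"y": 0,"z": 0,"rx": 0,"ry": 0,"rz": 0},
    {"x": 0,"y": 0,"z": 0,"rx": 0,"ry": 0,"rz": 0},
    {"x": 0,"y": 0,"z": 0,"rx": 0,"ry": 0,"rz": 0},
    {"x": 0,"y": 0,"z": 0,"rx": 0,"ry": 0,"rz": 0}
  ],
  "grip": 0,
  "squeeze": 20
}}

```text
time_s: 5.35
ee_pos: [540.6, -0.7, 172.7]
ee_rot: [-179.9, -0.0, 95.4]
force: [-5.6, 1.2, 4.6]
gripper_width: 14.0
gripper_force: 3.7
```

Request:
{"op": "move_arm", "data": {
  "plan": [
    {"x": 0,"y": 0,"z": 0,"rx": 0,"ry": 0,"rz": 0},
    {"x": 0,"y": 0,"z": 0,"rx": 0,"ry": 0,"rz": 0},
    {"x": 0,"y": 0,"z": 0,"rx": 0,"ry": 0,"rz": 0.08},
    {"x": 0,"y": 0,"z": 0,"rx": 0,"ry": 0,"rz": 0.1},
    {"x": 0,"y": 0,"z": 0,"rx": 0,"ry": 0,"rz": 0.1},
    {"x": 0,"y": 0,"z": 0,"rx": 0,"ry": 0,"rz": 0.1},
    {"x": 0,"y": 0,"z": 0,"rx": 0,"ry": 0,"rz": 0.1},
    {"x": 0,"y": 0,"z": 0,"rx": 0,"ry": 0,"rz": 0.1},
    {"x": 0,"y": 0,"z": 0,"rx": 0,"ry": 0,"rz": 0.1},
    {"x": 0,"y": 0,"z": 0,"rx": 0,"ry": 0,"rz": 0.05}
  ]
}}

```text
time_s: 6.35
ee_pos: [541.1, -0.9, 172.7]
ee_rot: [180.0, 0.0, 53.4]
force: [-1.1, -0.9, 0.1]
gripper_width: 13.7
gripper_force: 20.0
```

```bash
python3 -c "
from h import *
s=state();print(s['time_s'],s['ee_pos'],s['ee_rot'],s['force'],s['torque'],s['gripper_force'])"
```

```text
6.35 [541.09810037  -0.9169576  172.6933887 ] [1.79975611e+02 1.11162504e-02 5.34061103e+01] [-1.06984679 -0.85823333  0.14426082] [-0.03930442  0.06479364  0.01796636] 19.99902069568634
```

Request:
{"op": "move_arm", "data": {
  "plan": [
    {"x": 0,"y": 0,"z": 0,"rx": 0,"ry": 0,"rz": 0.03},
    {"x": 0,"y": 0,"z": 0,"rx": 0,"ry": 0,"rz": 0.03},
    {"x": 0,"y": 0,"z": 0,"rx": 0,"ry": 0,"rz": 0.02},
    {"x": 0,"y": 0,"z": 0,"rx": 0,"ry": 0,"rz": 0.01},
    {"x": 0,"y": 0,"z": 0,"rx": 0,"ry": 0,"rz": 0},
    {"x": 0,"y": 0,"z": 0,"rx": 0,"ry": 0,"rz": 0},
    {"x": 0,"y": 0,"z": 0,"rx": 0,"ry": 0,"rz": 0}
  ]
}}

```text
time_s: 7.05
ee_pos: [541.2, -0.9, 172.7]
ee_rot: [180.0, 0.0, 48.4]
force: [1.4, -1.8, -0.5]
gripper_width: 14.0
gripper_force: 20.0
```

```bash
python3 -c "
from h import *
s=state();print(s['time_s'],s['ee_pos'],s['ee_rot'],s['force'],s['torque'],s['gripper_force'])"; python3 look.py w3
```

```text
7.05 [541.16030415  -0.93801151 172.74197608] [1.79967431e+02 2.48940694e-03 4.84059235e+01] [ 1.44530304 -1.8160704  -0.51140805] [-0.24474603 -0.04259128 -0.0896344 ] 20.000651478767395
7.1 [541.16466216  -0.94508409 172.72188912] [1.79967017e+02 3.78424784e-03 4.84058901e+01] [-1.30353066e+00  1.79138471e+01  9.94142049e+01 -2.72630073e-02
  6.26492395e+01  4.03030990e+01]
0.88 [318.7, 265.2] [539.89039503  -0.92948589 171.        ]
2286 ((550.124755859375, 4.850698471069336), (38.196964263916016, 32.363399505615234), 71.16061401367188)
[218.84782609   1.93478261] 46 [587.74179003 156.93713162  72.83739235] 73.69457097197555
[321.11320755   7.36792453] 106 [642.87168505 112.88256521  45.19888116] 48.30443555182749
[277.72631579   7.87368421] 95 [614.93230536 125.96583449  79.63702877] 59.951204383827495
[235.57664234  17.64233577] 137 [587.60805293 151.05586174  46.94912448] 73.14466817884868
[281.60606061  18.06060606] 33 [614.24183508 124.43928298  60.27418801] 59.88522242659662
[320.86419753 172.59259259] 81 [568.66979949  29.58046663 130.67124659] 48.29811699257679
[496.4        358.86666667] 15 [ 572.86417815 -163.15359855  130.96669973] -79.1000670602665
```

View pics/w3.png

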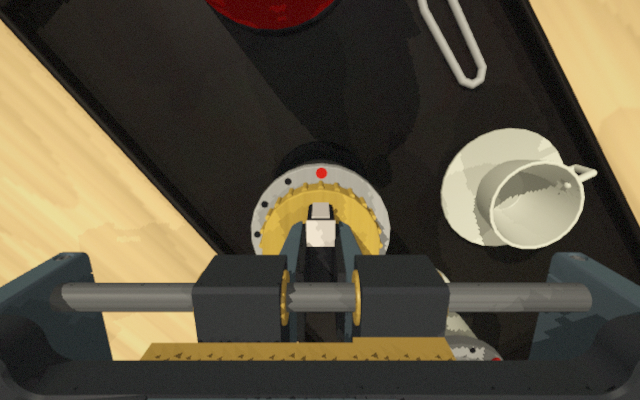

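The white pointer at (320,232) now lines up with the red dot at (321,173). A small further nudge should feel the stop.

Request:
{"op": "move_arm", "data": {
  "plan": [
    {"x": 0,"y": 0,"z": 0,"rx": 0,"ry": 0,"rz": 0.015},
    {"x": 0,"y": 0,"z": 0,"rx": 0,"ry": 0,"rz": 0.015},
    {"x": 0,"y": 0,"z": 0,"rx": 0,"ry": 0,"rz": 0.01},
    {"x": 0,"y": 0,"z": 0,"rx": 0,"ry": 0,"rz": 0},
    {"x": 0,"y": 0,"z": 0,"rx": 0,"ry": 0,"rz": 0}
  ]
}}

```text
time_s: 7.65
ee_pos: [541.2, -0.9, 172.7]
ee_rot: [180.0, 0.0, 46.2]
force: [2.1, -2.3, -1.4]
gripper_width: 14.1
gripper_force: 20.4
```

```bash
python3 -c "
from h import *
s=state();print(s['time_s'],s['ee_pos'],s['ee_rot'],s['force'],s['torque'],s['gripper_force'],s['effort'])"
```

```text
7.65 [541.16893981  -0.89039733 172.73064951] [1.79956890e+02 1.21313543e-02 4.61617570e+01] [ 2.10919185 -2.29249214 -1.36764949] [-0.44319907 -0.24481339  0.74422569] 20.423712730407715 [  0.78451283 -39.93586421 -21.30065203   1.16072193   0.40633441
   0.76141991]
```

The reaction moment rose to 0.74 N m, so the ring is at its stop. Now I back off about 62° to yaw 108.5.

Request:
{"op": "move_arm", "data": {
  "plan": [
    {"x": 0,"y": 0,"z": 0,"rx": 0,"ry": 0,"rz": -0.07},
    {"x": 0,"y": 0,"z": 0,"rx": 0,"ry": 0,"rz": -0.12},
    {"x": 0,"y": 0,"z": 0,"rx": 0,"ry": 0,"rz": -0.12},
    {"x": 0,"y": 0,"z": 0,"rx": 0,"ry": 0,"rz": -0.12},
    {"x": 0,"y": 0,"z": 0,"rx": 0,"ry": 0,"rz": -0.12},
    {"x": 0,"y": 0,"z": 0,"rx": 0,"ry": 0,"rz": -0.12},
    {"x": 0,"y": 0,"z": 0,"rx": 0,"ry": 0,"rz": -0.12},
    {"x": 0,"y": 0,"z": 0,"rx": 0,"ry": 0,"rz": -0.12},
    {"x": 0,"y": 0,"z": 0,"rx": 0,"ry": 0,"rz": -0.12},
    {"x": 0,"y": 0,"z": 0,"rx": 0,"ry": 0,"rz": -0.06}
  ]
}}

```text
time_s: 8.65
ee_pos: [540.2, -0.7, 172.7]
ee_rot: [-179.9, -0.1, 108.6]
force: [-1.2, -2.5, -0.2]
gripper_width: 13.8
gripper_force: 20.0
```

Request:
{"op": "move_arm", "data": {
  "plan": [
    {"x": 0,"y": 0,"z": 0,"rx": 0,"ry": 0,"rz": 0},
    {"x": 0,"y": 0,"z": 0,"rx": 0,"ry": 0,"rz": 0},
    {"x": 0,"y": 0,"z": 0,"rx": 0,"ry": 0,"rz": 0}
  ]
}}

```text
time_s: 8.95
ee_pos: [540.3, -0.7, 172.7]
ee_rot: [-179.9, -0.0, 108.5]
force: [-2.8, -2.5, 1.8]
gripper_width: 13.8
gripper_force: 20.0
```

Request:
{"op": "move_arm", "data": {
  "plan": [
    {"x": 0,"y": 0,"z": 0,"rx": 0,"ry": 0,"rz": 0},
    {"x": 0,"y": 0,"z": 0,"rx": 0,"ry": 0,"rz": 0},
    {"x": 0,"y": 0,"z": 0,"rx": 0,"ry": 0,"rz": 0},
    {"x": 0,"y": 0,"z": 0,"rx": 0,"ry": 0,"rz": 0},
    {"x": 0,"y": 0,"z": 0,"rx": 0,"ry": 0,"rz": 0},
    {"x": 0,"y": 0,"z": 0,"rx": 0,"ry": 0,"rz": 0},
    {"x": 0,"y": 0,"z": 0,"rx": 0,"ry": 0,"rz": 0},
    {"x": 0,"y": 0,"z": 0,"rx": 0,"ry": 0,"rz": 0}
  ],
  "grip": 1
}}

```text
time_s: 9.75
ee_pos: [541.0, -0.7, 172.7]
ee_rot: [180.0, 0.0, 108.6]
force: [-0.3, -0.3, 0.2]
gripper_width: 75.0
gripper_force: 0.0
```

Request:
{"op": "move_arm", "data": {
  "plan": [
    {"x": 0,"y": 0,"z": -15,"rx": 0,"ry": 0,"rz": 0},
    {"x": 0,"y": 0,"z": -15,"rx": 0,"ry": 0,"rz": 0},
    {"x": 0,"y": 0,"z": -15,"rx": 0,"ry": 0,"rz": 0},
    {"x": 0,"y": 0,"z": -15,"rx": 0,"ry": 0,"rz": 0},
    {"x": 0,"y": 0,"z": 0,"rx": 0,"ry": 0,"rz": 0},
    {"x": 0,"y": 0,"z": 0,"rx": 0,"ry": 0,"rz": 0}
  ]
}}

```text
time_s: 10.35
ee_pos: [540.9, -0.7, 232.5]
ee_rot: [180.0, 0.0, 108.6]
force: [0.1, -0.6, 0.0]
gripper_width: 91.1
gripper_force: 0.0
```

```bash
python3 look.py w4
```

```text
10.4 [540.54215169  -0.72610158 231.94368001] [-1.79930526e+02 -2.18348638e-02  1.08562385e+02] [-1.29422441e+00  1.52753538e+01  9.41404796e+01 -3.24458014e-03
  7.06569268e+01 -1.98555458e+01]
0.56 [318.5, 222.9] [539.94227704  -0.79136293 171.        ]
1544 ((540.9561157226562, -1.1641883850097656), (14.441020965576172, 57.091941833496094), 18.827350616455078)
[420.76433121  19.05732484] 157 [580.86014924 178.16583631  45.8089275 ] 77.62688957941101
[559.93143101  60.54812606] 2348 [636.6172558  141.23544482 183.17063924] 56.21871938882231
[483.06264054  91.71185352] 3113 [620.78851422 120.91723958 174.4425161 ] 56.95221087509942
[467.38888889  79.85470085] 234 [617.20234442 129.46142622 120.98350043] 59.86957700262468
[534.46511628 110.51162791] 43 [673.266791   124.49467367 127.84234015] 43.57947330522751
[363.81395349 182.62790698] 43 [568.68408864  29.62946847 130.78187349] 48.32896140984183
```

View pics/w4.png

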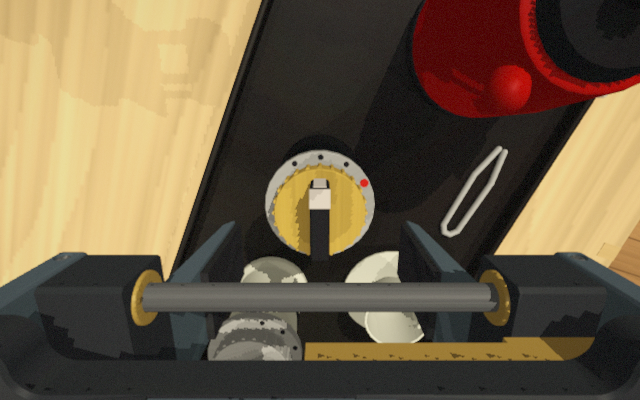

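The pointer at (320,190) lines up with the second dot after the red one (320,157). The bar is at yaw 108.8°, which is 60.5° from the red dot. The ring is released, and the kettle and the white grinder were not touched.

```bash
python3 -c "
from workcell import job_done; print(job_done())"
```

```text
the job is handed in; nothing more can be done
None
```

The black grinder's ring was turned clockwise to its stop, backed off two clicks (about 60° measured from the red dot) and released. The arm did not touch the white grinder or the kettle, and the job is handed in.

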